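Fit the relay and hold the jog dial at step three

TASK

Plug the green-capped relay fully home into the free middle socket of the relay strip and let go of it; leave the orange-capped relay where it stands. Then, with the gripper's fingers on its red peg, turn the control box's spring-return dial clockwise past its first two clicks to the third (the three green dots), and keep holding it there against its spring: finish while still holding, and do not let go.

Things in the scene. Friction and masses are not known exactly. Their poses are not given: they have to be found in the camera images.
- relay_center (a point): Centre (half-way up) of the green-capped relay, 70 g. Upright block 58 mm tall: the lowest 14 mm is a black foot 24 x 18 mm (21 x 15 at its end), above it a grey housing 36 (along x) x 28 (along y) mm, 44 tall, green cap on top. It stands on its foot, so this point starts 29 mm above the table; the housing spans 15 mm below to 29 mm above it. z up. Fits its socket either way round.
- old_center (a point): Centre (half-way up) of the loose orange-capped relay, otherwise the same as the green-capped one, standing on the table near it. Not to be moved.
- socket_hole (a point): Centre of the free hole's mouth, on the top face of the fixed blue relay strip (170 along x, 70 along y, 30 mm tall). z up. Hole 27 (x) x 21 (y) mm, 17 deep, chamfered. Relay goes in with its long side along x; fully home its housing rests on the strip, its centre 15 mm above this point. White-capped relays stand fixed 55 mm away on either side along x (tops 44 mm above the strip); free along y.
- dial_axis (a point): Point on the dial's vertical axis at the fixed control box's top face, 60 mm above the table; box 150 (x) x 140 (y) mm, z up. In this frame the peg stands 55 mm from the axis, at rest in direction 220 degrees (counter-clockwise from +x, seen from above), at joint value q in direction 220 degrees minus q. One and two black dots mark the first clicks, three green dots the third.
- dial_peg (a point): Middle of the upright red peg on the dial's lever, 42 mm above the box's top; it moves with the dial. The peg is 14 mm in diameter and stands free from 20 mm below this point (top of the lever arm) to 22 mm above. It can be pinched from above or pushed from the side.
- dial (a joint): Dial angle in rad, 0 at rest, growing clockwise seen from above; clicks at 0.4, 0.8 and 1.2, end stop at 1.45 (past the third). A spring always drives it back to 0: about 2.5 N at the peg near rest, about 5.5 N at the third; the clicks are felt as bumps of about 2 N between the positions, but none keeps the dial from springing back.
Mind the look-alikes: they are no part of the job. Leave any yellow look-alike of the part that bears relay_center alone. Of the things that look like the part that bears dial_axis, take the one that is nearest to the robot's base at the start.

How it is judged (in metres and radians):
On the way, in this order (a step that is already met when the one before it is completed fails the run):
1. green-capped relay fully home in the free socket and let go, dial still at rest (z of relay_center in the frame of socket_hole below 0.018 m and horizontal distance between relay_center and socket_hole below 0.004 m and angle between the x axis of relay_center and the x axis of socket_hole, either way round below 0.15 rad and contact force between the fingers and relay below 0.3 N and value of joint dial below 0.15 rad), for 0.2 s.
2. dial turned past two clicks and held at the third by the fingers (value of joint dial between 1.07 and 1.33 rad and contact force between the fingers and dial above 1 N), for 0.5 s.
At the end, for the whole second after the job is handed in: The fingers still hold the dial (over 1 N) within 0.13 rad of its third click (1.07 to 1.33 rad), and the green-capped relay sits home in the free socket: within 3 mm of full depth, 4 mm of centre and 0.15 rad of square, upright (all of step 2 and z of relay_center in the frame of socket_hole below 0.018 m and horizontal distance between relay_center and socket_hole below 0.004 m and angle between the x axis of relay_center and the x axis of socket_hole, either way round below 0.15 rad and angle between relay_center's own z axis and vertical below 0.12 rad); the arm keeps its last pose, push and grip.
It fails at once if the orange-capped relay was moved by more than 30 mm or tipped (distance of old_center from where it was at the start of the episode above 0.03 m or angle between old_center's own z axis and vertical above 0.5 rad).
It also fails if it takes over 58 s, if anything falls off the work surface, if the arm or the gripper's body presses on something with over 40 N, if the wrist force passes 120 N, or if a joint passes its speed limit or range.

ROBOT

A 6-joint arm with a two-finger parallel gripper is mounted at the origin on the work surface. World frame = base frame: x ahead of the robot, y to its left, z up, the work surface at z = 0. Lengths are in mm, angles in rad, forces in N, time in s.
With the tool pointing down it reaches from about 350 to 975 mm from the base axis. Payload 7.1 kg.
Tool frame: the origin (TCP) lies on the centre line of the jaws, within the pads' length; the fingertips stand 8 mm ahead of it and the grasp point (between the pads) lies 11 mm behind it; z points along the fingers, x is the direction in which the jaws open and shut, and the axes are right-handed (so a half turn about z gives the same grasp; the last joint's range is limited). The gripper opens to 88 mm and grips with 3 to 60 N. Pads are 20 mm wide; open, the fingers measure 115 mm over their backs; the gripper's body (75 mm by 178 mm) begins 61 mm behind the grasp point.
Start: joints at [-1.202, 0.423, 1.63, -0, 1.089, -0.019], TCP at [236.361, -578.566, 230.675] pointing down, gripper open.
Joint ranges: [-3, 3], [-0.9, 2.11], [0.09, 2.58], [-1.31, 4.45], [0.11, 2.69], [-2.54, 2.54]. Speed limits (rad/s): [2.39, 2.39, 3.01, 3.14, 3.14, 3.14].

INTERFACE

Orientations are given as a rotation vector (axis times angle).
In Python, from workcell import ctrl gives the robot as it stands.
- The arm moves only by the shell command python3 -m handwheel 'ROWS'. ROWS is JSON, a list of rows, each a list of 3 entries, a list of its own where there are three numbers: the turn, a rotation vector about the tool's x, y, z in rad, then the shift along the tool's x, y, z in mm, then the opening, from 0 (shut) to 1 (fully open). In form: [[[ax, ay, az], [tx, ty, tz], jaw], ...]. A call has exactly 10 rows; each row shifts and turns the pose as measured when the row begins, along the tool's axes as they then stand; what a row does not reach is not made up. A row lasts 1/12 s, in which the tool goes at most 41.7 mm and 7.16 degrees, less where a joint would pass 70% of its speed; a pose out of reach is approached as far as the arm can. A call with a gripper value outside its range is refused whole. The fingers move at their own pace and stop on an object; the grip force is fixed at half the most. Time passes only in rows, so rows that do not move let the fingers close, or fill a call up. It gives the time, the measured TCP pose, the force and the opening at its end, in the units of the state.
- ctrl.get_obs(): the state, without advancing time (a new reading comes with each control period).
- ctrl.get_image(name): name is "scene" or "top"; returns a dict with "pixels" (420x560x3 uint8, red, green, blue), "camera_matrix" (3x3 intrinsics, pixels), "rvec" (rotation vector, rad) and "tvec" (3), from world to camera coordinates, as OpenCV has them. Camera axes: x right, y down, z forward; pixel columns grow to the right and rows downward; lengths in mm; the calibration is good to about 2 mm. A picture is of the moment at which its call begins. There is no depth.
- ctrl.close_job(): hands the job in, once; it reports no verdict.
Trained networks look in a picture, given as the dict that the camera call returned (one of the last four; its "shot" number tells which), for a name from the list of things; names that differ only in an ending like _2 or _b are one class to them, and where a whole thing is asked for, a point or a joint stands for the part that bears it (a point fixed in the world has none). Each returns a list of dicts, best first, with "score" (0 to 1); they miss things now and then, are a little off and sometimes report something else, mostly with a low value. They report only what shows in the picture. A call takes as long as a camera call. They do not tell look-alikes from the thing itself.
- ctrl.look_for(picture, query): "position" ([x, y, z] in mm, in the coordinates of the camera as it stood for that picture, good to about 4 mm: the middle of the surface that is visible of it).
- ctrl.spot_point(picture, query): "position" ([x, y, z] in mm, in the coordinates of the camera as it stood for that picture, good to about 4 mm: a listed point, or the origin of a listed thing).
The state is a dict: "t": time; "qpos": joint angles; "qvel": joint speeds; "joint_torque": joint torques, N m; "ee_pos": TCP position; "orientation": TCP orientation; "ft_force": force on the tool from outside, world axes, zero at the start; "moment": the same for the moment, N m; "width": finger opening in mm.
Only numpy, scipy, OpenCV 4.12 (cv2) and the standard library are available. Lean on these libraries where they do the work, as an engineer would, in place of code of your own. Each camera call takes 0.05 s, during which the arm holds its last target.

## Working session

There is one attempt and no reset: what is moved stays moved. The work goes in short steps, Python scripts to look and compute and a shell command to move; the robot and the scene stay as the last step left them, time stands still between calls to the robot, and variables do not carry over. Pictures are saved under pics/ and viewed, and the job is handed in when it is done.

```bash
mkdir -p pics; cat > h.py <<'E'
from workcell import ctrl
import numpy as np, cv2
def shot(n,tag):
    p=ctrl.get_image(n); cv2.imwrite(f'pics/{tag}.png',p['pixels'][:,:,::-1]); return p
def RT(p):
    R=cv2.Rodrigues(np.array(p['rvec'],float))[0]; return R,np.array(p['tvec'],float).ravel()
def w(p,c):
    R,t=RT(p); return R.T@(np.array(c)-t)
def px(p,X):
    return cv2.projectPoints(np.array(X,float).reshape(-1,3),np.array(p['rvec'],float),np.array(p['tvec'],float),np.array(p['camera_matrix'],float),None)[0].reshape(-1,2)
def ray(p,uv,z):
    R,t=RT(p); K=np.array(p['camera_matrix'],float); d=R.T@np.linalg.inv(K)@np.array([uv[0],uv[1],1.]); o=-R.T@t
    return o+d*(z-o[2])/d[2]
E
python3 - <<'E'
from h import *
for n in ('scene','top'):
    p=shot(n,n+'0')
    for q in ('relay_center','old_center','socket_hole','dial_axis','dial_peg'):
        for d in ctrl.spot_point(p,q)[:5]:
            X=w(p,d['position']); print(n,q,round(d['score'],2),X.round(),px(p,X).round()[0])
print(ctrl.get_obs())
E
```

```text
scene relay_center 0.56 [474.  81.  29.] [374. 244.]
scene relay_center 0.5 [559.  91.  31.] [374. 272.]
scene old_center 0.8 [506. -73.  31.] [314. 241.]
scene socket_hole 0.7 [574. 295.  26.] [456. 297.]
scene socket_hole 0.6 [ 512. -307.  101.] [227. 209.]
scene dial_axis 0.63 [ 325. -641.   61.] [140. 146.]
scene dial_axis 0.6 [ 556. -270.   55.] [236. 235.]
scene dial_peg 0.89 [ 280. -677.  104.] [132. 123.]
scene dial_peg 0.83 [ 511. -306.  102.] [227. 208.]
top relay_center 0.59 [481.  81.  36.] [183. 203.]
top relay_center 0.52 [553.  88.  24.] [182. 178.]
top old_center 0.59 [509. -68.  29.] [238. 193.]
top socket_hole 0.88 [574. 293.  28.] [108. 171.]
top socket_hole 0.38 [ 554. -266.   61.] [310. 174.]
top dial_axis 0.76 [ 552. -265.   58.] [309. 175.]
top dial_axis 0.75 [ 320. -647.   60.] [453. 260.]
top dial_peg 0.63 [ 516. -307.  101.] [327. 186.]
top dial_peg 0.22 [483.  86.  35.] [182. 202.]
{'t': 0.6, 'qpos': array([-1.20200592e+00,  4.23065912e-01,  1.62989982e+00,  5.89533134e-06,
        1.08859217e+00, -1.89773067e-02]), 'qvel': array([ 0.00026235, -0.00172895,  0.00113967, -0.00125378,  0.00029572,
        0.00105115]), 'joint_torque': array([ 1.70275580e-04, -5.44289052e+01, -2.73932254e+01,  6.43260358e-02,
        1.70438929e-02, -1.57315202e-05]), 'ee_pos': array([ 236.36123679, -578.57133881,  230.6964343 ]), 'orientation': array([ 2.60781196e+00, -1.75180561e+00,  4.94289226e-05]), 'ft_force': array([-0.20439221,  0.92936173, -0.61725048]), 'moment': array([-0.03589849,  0.03654771,  0.01632618]), 'width': 87.58379182910669}
```

View pics/scene0.png

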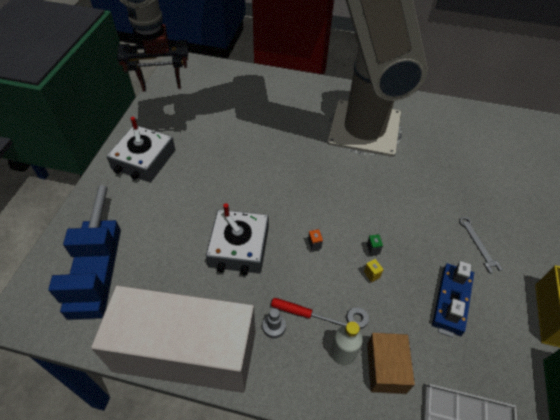

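View pics/top0.png

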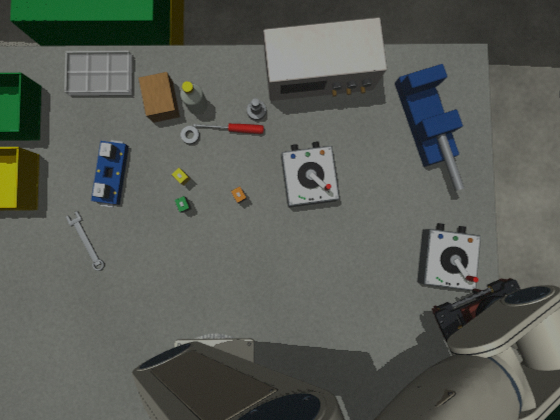

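```bash
python3 - <<'E'
from h import *
p=cv2.imread('pics/top0.png'); cv2.imwrite('pics/top0c.png',cv2.resize(p[120:270,60:260],None,fx=4,fy=4,interpolation=cv2.INTER_CUBIC))
p=cv2.imread('pics/scene0.png'); cv2.imwrite('pics/scene0c.png',cv2.resize(p[190:340,300:500],None,fx=4,fy=4,interpolation=cv2.INTER_CUBIC))
E
```

```text
(no output)
```

The top view shows the green relay at px (182,204), yellow at (181,176), orange at (239,195), the strip at (109,172), and two boxes at (311,175) and (453,260). The box at (311,175) is about 617 mm from the base and the other about 720 mm, so I'll use the first.

View pics/top0c.png

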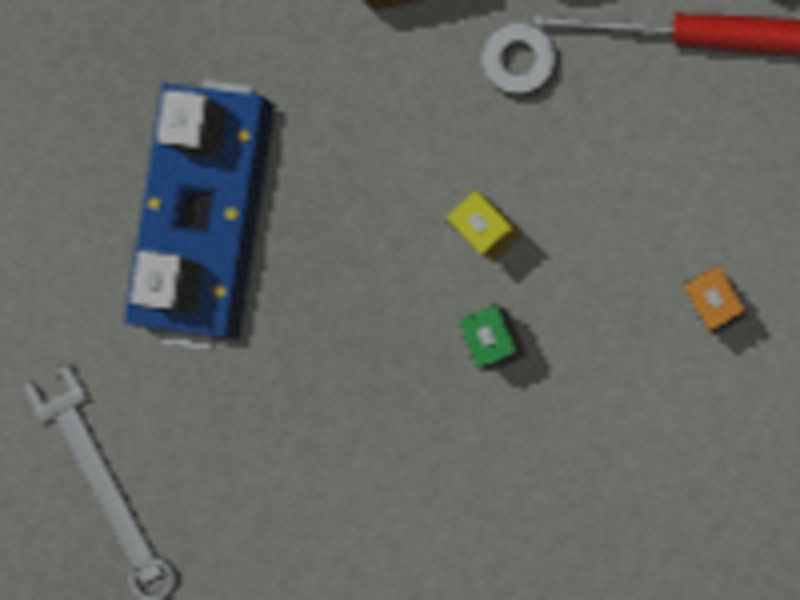

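View pics/scene0c.png

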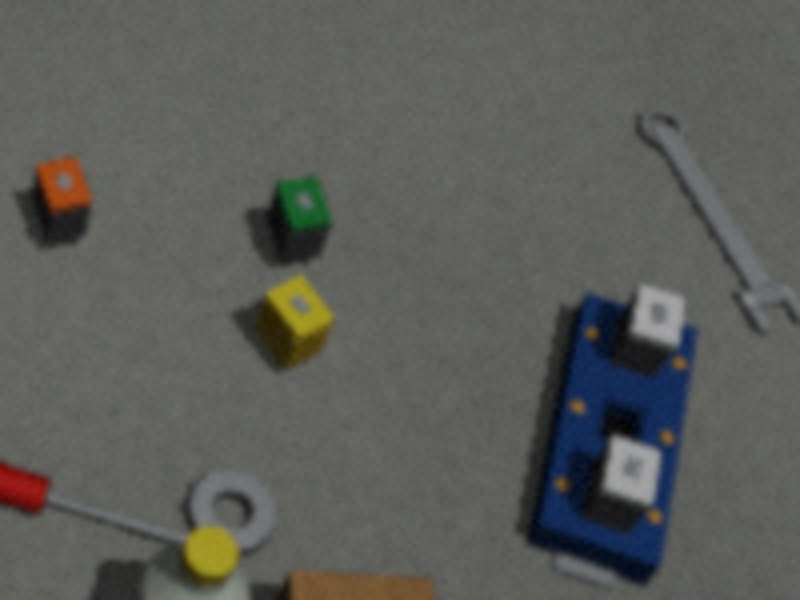

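```bash
cat >> h.py <<'E'
def rect(p,cx,cy,z,half,s=4):  # s px per mm; image: u=+x , v=+y
    n=int(2*half*s); c=np.array([[-half,-half],[half,-half],[half,half],[-half,half]],float)
    src=px(p,np.c_[c+[cx,cy],np.full(4,z)]).astype(np.float32)
    H=cv2.getPerspectiveTransform(src,np.array([[0,0],[n,0],[n,n],[0,n]],np.float32))
    return cv2.warpPerspective(p['pixels'],H,(n,n),flags=cv2.INTER_CUBIC)
def fit(im,mask,cx,cy,half,s):
    cs,_=cv2.findContours(mask.astype(np.uint8),0,2)
    c=max(cs,key=cv2.contourArea); r=cv2.minAreaRect(c)
    return (np.array(r[0])/s+[cx-half,cy-half]).round(1),(np.array(r[1])/s).round(1),round(r[2],1)
E
python3 - <<'E'
from h import *
outs=[]
for n in ('scene','top'):
    p=ctrl.get_image(n)
    im=rect(p,478,81,58,45,4).astype(int); g=(im[...,1]>im[...,0]*1.4)&(im[...,1]>im[...,2]*1.4)&(im[...,1]>50)
    print(n,'green',fit(im,g,478,81,45,4)); outs.append(im.astype(np.uint8))
    im=rect(p,574,294,30,120,4); i=im.astype(int); b=(i[...,2]>i[...,0]*1.8)&(i[...,2]>60)
    b=cv2.morphologyEx(b.astype(np.uint8),cv2.MORPH_CLOSE,np.ones((9,9)))
    print(n,'strip',fit(im,b,574,294,120,4))
    cv2.imwrite(f'pics/strip_{n}.png',im[180:780,180:780,::-1])
    cv2.imwrite(f'pics/green_{n}.png',outs[-1][...,::-1])
a=np.hstack([cv2.imread(f'pics/{k}_{n}.png') if k=='green' else cv2.resize(cv2.imread(f'pics/{k}_{n}.png'),(400,400)) for k in ['strip'] for n in('scene','top')])
b=np.hstack([cv2.resize(cv2.imread(f'pics/green_{n}.png'),(200,200)) for n in('scene','top')]+[np.zeros((200,400,3),np.uint8)])
cv2.imwrite('pics/m1.png',np.vstack([a,b]))
E
```

```text
scene green (array([482.1,  81.9]), array([39. , 29.6]), 21.6)
scene strip (array([573.4, 291.6]), array([ 70. , 170.4]), 82.4)
top green (array([477.7,  80.7]), array([37. , 29.6]), 23.0)
top strip (array([570.5, 291.1]), array([ 71.3, 170.8]), 82.1)
```

View pics/m1.png

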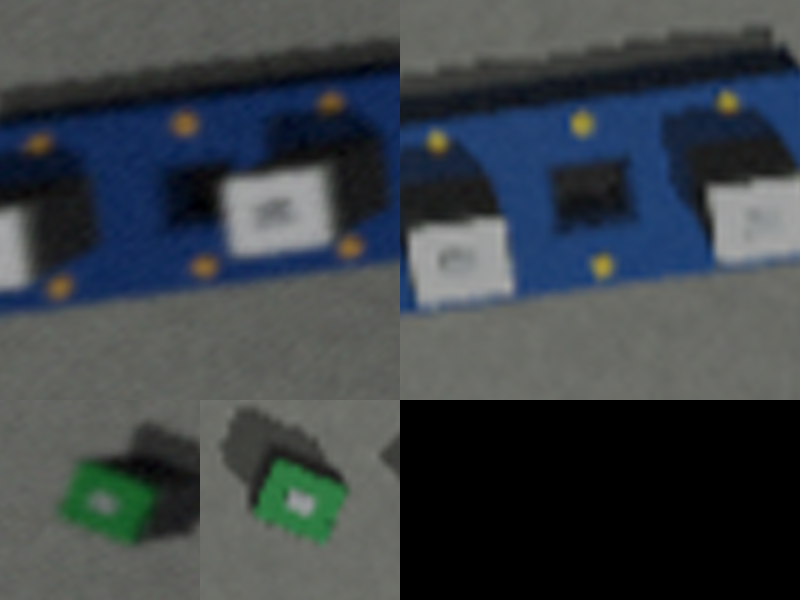

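The relay cap is at about (480,81) with a long axis near +22.5°. The socket is at about (572,291) with a long axis near -7.7°. The jaws are already within 1° of the relay's short side.

```bash
cat >> h.py <<'E'
def go(x,y,z,yaw=None,o=None):  # desired TCP, yaw deg of tool x (mod 180); prints tool-axes shift & turn
    o=o or ctrl.get_obs(); R=cv2.Rodrigues(np.array(o['orientation'],float))[0]
    e=np.array(o['ee_pos']); d=R.T@(np.array([x,y,z])-e); cy=np.degrees(np.arctan2(R[1,0],R[0,0]))
    print('t',round(o['t'],2),'at',e.round(1),'yaw',round(cy,2),'tilt',R[:2,2].round(4),'w',round(o['width'],1),'F',np.round(o['ft_force'],1),'j1,j6',o['qpos'][[0,5]].round(2))
    print('shift',d.round(1),'n',round(np.linalg.norm(d)/41.7,1),end=' ')
    if yaw is not None:
        dy=(yaw-cy+90)%180-90; rv=cv2.Rodrigues(R.T@cv2.Rodrigues(np.array([0,0,np.radians(cy+dy)]))[0]@np.diag([1.,-1,-1]))[0].ravel(); print('turn',rv.round(4))
E
python3 -m handwheel '[[[0,0,0],[-29,-27,0],1],[[0,0,0],[-29,-27,0],1],[[0,0,0],[-29,-27,0],1],[[0,0,0],[-29,-27,0],1],[[0,0,0],[-29,-27,0],1],[[0,0,0],[-29,-27,0],1],[[0,0,0],[-29,-27,0],1],[[0,0,0],[-29,-27,0],1],[[0,0,0],[-29,-27,0],1],[[0,0,0],[-29,-27,0],1]]'
python3 -c "
from h import *
go(480,81,120,-67.5)"
```

```text
t: 1.53
ee_pos: [380.0, -201.5, 230.1]
orientation: [2.594, -1.766, 0.012]
ft_force: [0.8, 0.2, -0.3]
width: 87.7
t 1.53 at [ 380.  -201.5  230.1] yaw -68.5 tilt [ 0.0045 -0.0074] w 87.7 F [ 0.8  0.2 -0.3] j1,j6 [-0.51  0.69]
shift [-227.1 -196.4  108.4] n 7.7 turn [-0.0014 -0.0085 -0.0174]
```

```bash

python3 -m handwheel '[[[0,-0.0085,-0.0174],[-26,-22,9],1],[[0,0,0],[-26,-22,12],1],[[0,0,0],[-26,-22,12],1],[[0,0,0],[-26,-22,13],1],[[0,0,0],[-26,-22,13],1],[[0,0,0],[-26,-22,13],1],[[0,0,0],[-26,-22,13],1],[[0,0,0],[-26,-22,13],1],[[0,0,0],[-19,-20,10],1],[[0,0,0],[0,0,0],1]]'
python3 - <<'E'
from h import *
go(480,81,120,-67.5)
for n in ('scene','top'):
    p=shot(n,n+'1')
    im=rect(p,478,81,58,45,4).astype(int); g=(im[...,1]>im[...,0]*1.4)&(im[...,1]>im[...,2]*1.4)&(im[...,1]>50)
    if g.any(): print(n,'green',fit(im,g,478,81,45,4))
E
```

```text
t: 2.37
ee_pos: [483.5, 103.1, 122.2]
orientation: [-2.611, 1.733, -0.023]
ft_force: [0.5, -0.6, -0.9]
width: 87.9
t 2.37 at [483.5 103.1 122.2] yaw -67.16 tilt [ 0.0168 -0.0017] w 87.9 F [ 0.5 -0.6 -0.9] j1,j6 [0.19 1.37]
shift [19.  11.8  2.1] n 0.5 turn [-0.0148 -0.0081  0.0061]
scene green (array([481.3,  82.6]), array([40.4, 30.3]), 23.1)
top green (array([473.2,  78.7]), array([27.2, 29.6]), 24.0)
```

View pics/scene1.png

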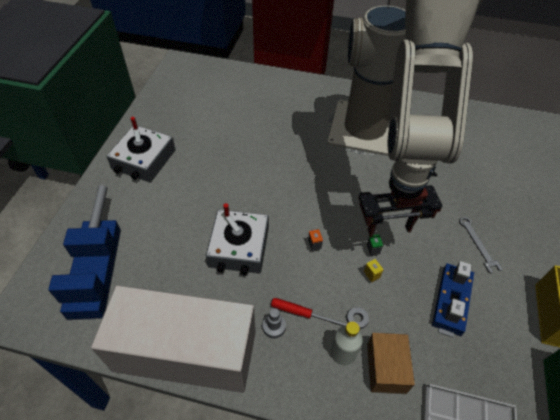

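The fingers straddle the green relay at px (375,243), about 20 mm too far in +y. I'll correct that, then go down.

```bash

python3 -m handwheel '[[[-0.0148,-0.0081,0.0061],[19,12,2],1],[[0,0,0],[0,0,0],1],[[0,0,0],[0,0,0],1],[[0,0,0],[0,0,15],1],[[0,0,0],[0,0,15],1],[[0,0,0],[0,0,0],1],[[0,0,0],[0,0,0],1],[[0,0,0],[0,0,0],1],[[0,0,0],[0,0,0],1],[[0,0,0],[0,0,0],1]]'
python3 - <<'E'
from h import *
go(480,81,31,-67.5)
E
```

```text
t: 3.3
ee_pos: [478.8, 72.8, 96.0]
orientation: [-2.602, 1.755, -0.008]
ft_force: [-0.4, 0.6, -0.5]
width: 87.8
t 3.3 at [478.8  72.8  96. ] yaw -68.01 tilt [ 0.0056 -0.0004] w 87.8 F [-0.4  0.6 -0.5] j1,j6 [0.13 1.32]
shift [-7.4 -3.9 65. ] n 1.6 turn [-0.005  -0.0025 -0.0088]
```

```bash

python3 -m handwheel '[[[-0.005,-0.0025,-0.0088],[-7.4,-3.9,0],1],[[0,0,0],[0,0,0],1],[[0,0,0],[0,0,12],1],[[0,0,0],[0,0,12],1],[[0,0,0],[0,0,12],1],[[0,0,0],[0,0,0],1],[[0,0,0],[0,0,0],1],[[0,0,0],[0,0,0],1],[[0,0,0],[0,0,0],1],[[0,0,0],[0,0,0],1]]'
python3 - <<'E'
from h import *
go(480,81,31,-67.5)
E
```

```text
t: 4.13
ee_pos: [483.5, 84.5, 63.4]
orientation: [-2.611, 1.737, -0.008]
ft_force: [0.3, 0.8, 0.5]
width: 88.0
t 4.13 at [483.5  84.5  63.4] yaw -67.27 tilt [0.0074 0.0014] w 88.0 F [0.3 0.8 0.5] j1,j6 [0.15 1.32]
shift [ 1.8  4.8 32.3] n 0.8 turn [-0.0073 -0.0015  0.004 ]
```

```bash

python3 -m handwheel '[[[-0.006,-0.001,-0.003],[1.2,3.5,10],1],[[0,0,0],[0,0,0],1],[[0,0,0],[0,0,0],1],[[0,0,0],[0,0,8],1],[[0,0,0],[0,0,0],1],[[0,0,0],[0,0,0],1],[[0,0,0],[0,0,6],1],[[0,0,0],[0,0,0],1],[[0,0,0],[0,0,0],1],[[0,0,0],[0,0,0],1]]'
python3 - <<'E'
from h import *
go(480,81,31,-67.5)
E
```

```text
t: 4.97
ee_pos: [481.1, 81.7, 37.6]
orientation: [-2.617, 1.735, -0.003]
ft_force: [-0.7, 0.4, -0.1]
width: 87.9
t 4.97 at [481.1  81.7  37.6] yaw -67.09 tilt [0.0022 0.    ] w 87.9 F [-0.7  0.4 -0.1] j1,j6 [0.14 1.32]
shift [0.2 1.3 6.6] n 0.2 turn [-0.0021 -0.0008  0.0071]
```

```bash

python3 -m handwheel '[[[-0.002,0,0.006],[0.1,1,5.5],1],[[0,0,0],[0,0,0],1],[[0,0,0],[0,0,0],1],[[0,0,0],[0,0,0],0],[[0,0,0],[0,0,0],0],[[0,0,0],[0,0,0],0],[[0,0,0],[0,0,0],0],[[0,0,0],[0,0,0],0],[[0,0,0],[0,0,0],0],[[0,0,0],[0,0,0],0]]'
python3 - <<'E'
from h import *
go(480,81,31,-67.5)
shot('scene','scene2')
E
```

```text
t: 5.8
ee_pos: [480.6, 81.3, 32.0]
orientation: [-2.612, 1.745, -0.002]
ft_force: [0.9, -0.1, 0.8]
width: 44.5
t 5.8 at [480.6  81.3  32. ] yaw -67.47 tilt [ 0.0013 -0.0007] w 44.5 F [ 0.9 -0.1  0.8] j1,j6 [0.14 1.32]
shift [0.  0.7 1. ] n 0.0 turn [-0.0009 -0.0011  0.0004]
```

```bash

python3 -m handwheel '[[[0,0,0],[0,0,0],0],[[0,0,0],[0,0,0],0],[[0,0,0],[0,0,0],0],[[0,0,0],[0,0,0],0],[[0,0,0],[0,0,0],0],[[0,0,0],[0,0,0],0],[[0,0,0],[0,0,0],0],[[0,0,0],[0,0,-15],0],[[0,0,0],[0,0,-25],0],[[0,0,0],[0,0,0],0]]'
python3 - <<'E'
from h import *
go(572,291.3,140,-97.7)
p=shot('scene','scene3')
q=cv2.imread('pics/scene3.png'); cv2.imwrite('pics/scene3c.png',cv2.resize(q[190:340,300:500],None,fx=4,fy=4))
E
```

```text
t: 6.68
ee_pos: [479.3, 81.1, 71.8]
orientation: [2.61, -1.743, -0.002]
ft_force: [0.5, 0.7, -0.9]
width: 27.9
t 6.68 at [479.3  81.1  71.8] yaw -67.48 tilt [-0.0026 -0.0012] w 27.9 F [ 0.5  0.7 -0.9] j1,j6 [0.14 1.32]
shift [-158.6 -165.9  -68.7] n 5.7 turn [ 0.0028 -0.0009  0.5275]
```

View pics/scene3c.png

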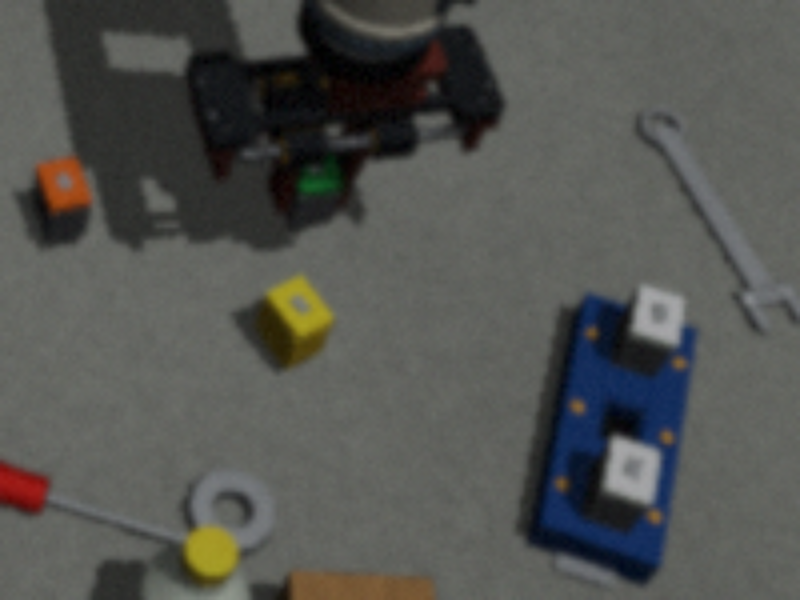

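The relay is in the grip (27.9 mm) and lifted. Next I carry it to above the socket.

```bash

python3 -m handwheel '[[[0,0,0],[-10,-10,-30],0],[[0,0,0],[-26,-27,-20],0],[[0,0,0],[-26,-27,-14],0],[[0,0,0],[-26,-27,0],0],[[0,0,0],[-24,-25,0],0],[[0,0,0],[-15,-16,0],0],[[0,0,0],[-8,-8,0],0],[[0,0,0],[0,0,0],0],[[0,0,0],[0,0,0],0],[[0,0,0],[0,0,0],0]]'
python3 -m handwheel '[[[0,0,0.08],[0,0,0],0],[[0,0,0.08],[0,0,0],0],[[0,0,0.08],[0,0,0],0],[[0,0,0.08],[0,0,0],0],[[0,0,0.08],[0,0,0],0],[[0,0,0.05],[0,0,0],0],[[0,0,0],[0,0,0],0],[[0,0,0],[0,0,0],0],[[0,0,0],[0,0,0],0],[[0,0,0],[0,0,0],0]]'
python3 - <<'E'
from h import *
go(572,291.3,120,-97.7)
E
```

```text
t: 7.57
ee_pos: [553.5, 264.4, 126.3]
orientation: [2.599, -1.742, -0.018]
ft_force: [-0.1, -0.4, -0.2]
width: 27.7
t: 8.4
ee_pos: [545.7, 248.2, 122.4]
orientation: [2.099, -2.297, -0.018]
ft_force: [0.4, 0.6, -0.2]
width: 27.8
t 8.4 at [545.7 248.2 122.4] yaw -95.15 tilt [-0.03   -0.0117] w 27.8 F [ 0.4  0.6 -0.2] j1,j6 [0.41 2.07]
shift [-45.4 -22.4   1.1] n 1.2 turn [ 0.0285 -0.015   0.0444]
```

```bash

python3 -m handwheel '[[[0.0285,-0.015,0.044],[-15,-7,0],0],[[0,0,0],[-15,-7,0],0],[[0,0,0],[-10,-6,0],0],[[0,0,0],[0,0,0],0],[[0,0,0],[0,0,0],0],[[0,0,0],[0,0,0],0],[[0,0,0],[0,0,0],0],[[0,0,0],[0,0,0],0],[[0,0,0],[0,0,0],0],[[0,0,0],[0,0,0],0]]'
python3 - <<'E'
from h import *
go(572,291.3,120,-97.7)
E
```

```text
t: 9.23
ee_pos: [569.0, 283.2, 121.1]
orientation: [2.068, -2.361, -0.001]
ft_force: [0.2, -0.2, -0.6]
width: 27.6
t 9.23 at [569.  283.2 121.1] yaw -97.58 tilt [-0.0026 -0.0018] w 27.6 F [ 0.2 -0.2 -0.6] j1,j6 [0.44 2.15]
shift [-8.4 -1.9  1.1] n 0.2 turn [ 0.0024 -0.0022  0.0021]
```

Next I centre it, come down to just over the mouth, and compare relay and hole in the images.

```bash

python3 -m handwheel '[[[0.0024,-0.002,0.002],[-7.5,-1.6,8],0],[[0,0,0],[0,0,0],0],[[0,0,0],[0,0,0],0],[[0,0,0],[0,0,10],0],[[0,0,0],[0,0,0],0],[[0,0,0],[0,0,10],0],[[0,0,0],[0,0,0],0],[[0,0,0],[0,0,0],0],[[0,0,0],[0,0,0],0],[[0,0,0],[0,0,0],0]]'
python3 - <<'E'
from h import *
go(572,291.3,70,-97.7)
for n in ('scene','top'):
    p=shot(n,n+'4'); o=ctrl.get_obs(); z=o['ee_pos'][2]-32+58
    x,y=o['ee_pos'][:2]
    im=rect(p,x,y,z,45,4).astype(int); g=(im[...,1]>im[...,0]*1.4)&(im[...,1]>im[...,2]*1.4)&(im[...,1]>40)
    cv2.imwrite(f'pics/g4_{n}.png',im[...,::-1].astype(np.uint8)) 
    if g.any(): print(n,'green',fit(im,g,x,y,45,4))
a=cv2.imread('pics/scene4.png')[230:350,400:520];b=cv2.imread('pics/top4.png')[120:240,50:170]
cv2.imwrite('pics/m4.png',np.hstack([cv2.resize(a,(400,400)),cv2.resize(b,(400,400))]))
E
```

```text
t: 10.07
ee_pos: [571.0, 290.6, 88.8]
orientation: [2.066, -2.364, -0.001]
ft_force: [-0.7, 1.1, -0.4]
width: 27.6
t 10.07 at [571.  290.6  88.8] yaw -97.72 tilt [-0.0016 -0.0009] w 27.6 F [-0.7  1.1 -0.4] j1,j6 [0.45 2.16]
shift [-0.9 -0.9 18.8] n 0.5 turn [ 0.0015 -0.0011 -0.0003]
scene green (array([574.8, 290.6]), array([24.3, 26.9]), 84.0)
```

View pics/m4.png

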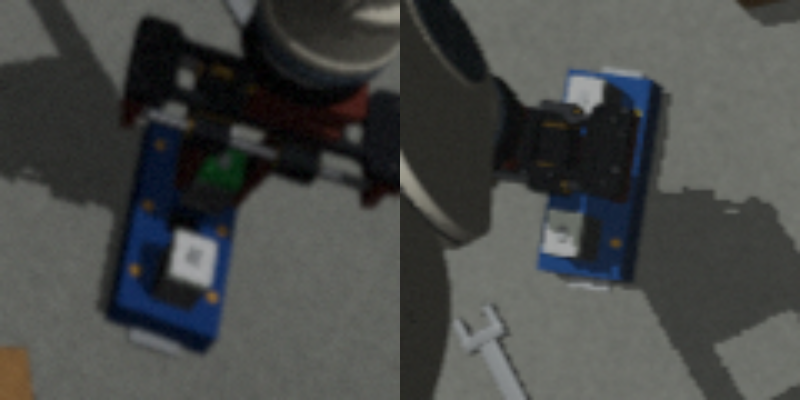

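```bash
python3 - <<'E'
import cv2
a=cv2.resize(cv2.imread('pics/g4_scene.png'),(560,560),interpolation=2); cv2.imwrite('pics/g4s.png',a)
E
```

```text
(no output)
```

View pics/g4s.png

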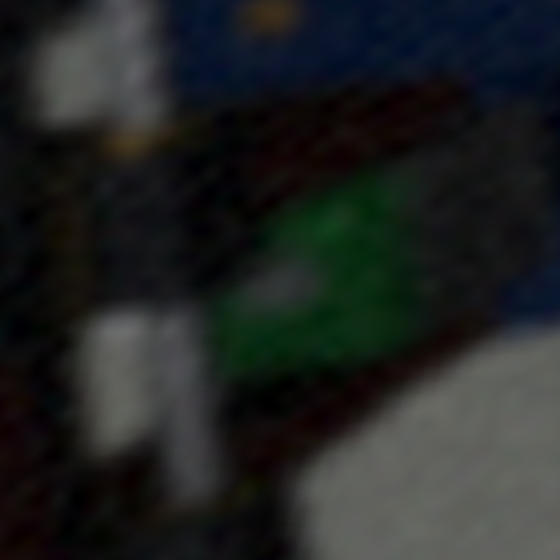

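The scene crop shows the cap's +x edge at about 592.7 mm, which puts the relay centre within about 1–2 mm of the hole in that camera. I'll target TCP (572.5, 291.3) and descend carefully.

```bash

python3 -m handwheel '[[[0.0015,-0.001,0],[-0.8,-1.2,8],0],[[0,0,0],[0,0,0],0],[[0,0,0],[0,0,0],0],[[0,0,0],[0,0,7],0],[[0,0,0],[0,0,0],0],[[0,0,0],[0,0,0],0],[[0,0,0],[0,0,4],0],[[0,0,0],[0,0,0],0],[[0,0,0],[0,0,0],0],[[0,0,0],[0,0,0],0]]'
python3 - <<'E'
from h import *
go(572.5,291.3,61,-97.7)
E
```

```text
t: 11.0
ee_pos: [572.9, 291.5, 68.5]
orientation: [-2.066, 2.365, -0.001]
ft_force: [-0.2, -0.6, -0.8]
width: 28.0
t 11.0 at [572.9 291.5  68.5] yaw -97.72 tilt [0.0013 0.0005] w 28.0 F [-0.2 -0.6 -0.8] j1,j6 [0.45 2.16]
shift [0.2 0.4 7.5] n 0.2 turn [-0.0013  0.0007 -0.0003]
```

```bash

python3 -m handwheel '[[[0,0,0],[0.1,0.2,4],0],[[0,0,0],[0,0,0],0],[[0,0,0],[0,0,4],0],[[0,0,0],[0,0,0],0],[[0,0,0],[0,0,3],0],[[0,0,0],[0,0,0],0],[[0,0,0],[0,0,0],0],[[0,0,0],[0,0,0],0],[[0,0,0],[0,0,0],0],[[0,0,0],[0,0,0],0]]'
python3 - <<'E'
from h import *
go(572.5,291.3,48,-97.7)
E
```

```text
t: 11.83
ee_pos: [572.8, 291.4, 56.4]
orientation: [-2.066, 2.365, -0.001]
ft_force: [-0.9, 0.1, 0.4]
width: 28.1
t 11.83 at [572.8 291.4  56.4] yaw -97.72 tilt [0.0017 0.0007] w 28.1 F [-0.9  0.1  0.4] j1,j6 [0.45 2.16]
shift [0.2 0.3 8.4] n 0.2 turn [-0.0016  0.0009 -0.0003]
```

The foot is about 5 mm below the mouth with no force, so it has entered the hole.

```bash

python3 -m handwheel '[[[0,0,0],[0,0,4],0],[[0,0,0],[0,0,0],0],[[0,0,0],[0,0,3],0],[[0,0,0],[0,0,0],0],[[0,0,0],[0,0,3],0],[[0,0,0],[0,0,0],0],[[0,0,0],[0,0,1],0],[[0,0,0],[0,0,1],0],[[0,0,0],[0,0,1],0],[[0,0,0],[0,0,0],0]]'
python3 - <<'E'
from h import *
go(572.5,291.3,48,-97.7)
E
```

```text
t: 12.67
ee_pos: [574.7, 292.1, 47.8]
orientation: [-2.064, 2.362, -0.003]
ft_force: [0.2, 0.7, -0.7]
width: 28.0
t 12.67 at [574.7 292.1  47.8] yaw -97.7 tilt [0.005  0.0019] w 28.0 F [ 0.2  0.7 -0.7] j1,j6 [0.45 2.16]
shift [ 1.1  2.  -0.2] n 0.1 turn [-0.0047  0.0025 -0.0001]
```

```bash

python3 -m handwheel '[[[-0.004,0.002,0],[0.6,1.5,0],0],[[0,0,0],[0,0,0],0],[[0,0,0],[0,0,2],0],[[0,0,0],[0,0,2],0],[[0,0,0],[0,0,2],0],[[0,0,0],[0,0,2],0],[[0,0,0],[0,0,2],0],[[0,0,0],[0,0,2],0],[[0,0,0],[0,0,2],0],[[0,0,0],[0,0,2],0]]'
python3 - <<'E'
from h import *
go(572.5,291.3,48,-97.7)
E
```

```text
t: 13.5
ee_pos: [572.8, 291.7, 47.5]
orientation: [2.067, -2.365, 0.0]
ft_force: [-6.5, -3.1, 20.5]
width: 28.2
t 13.5 at [572.8 291.7  47.5] yaw -97.68 tilt [-0.0006 -0.0007] w 28.2 F [-6.5 -3.1 20.5] j1,j6 [0.45 2.16]
shift [ 0.4  0.3 -0.5] n 0.0 turn [ 0.0005 -0.0007  0.0003]
```

It stopped at 47.5 with 20 N, which matches fully home (expected about 48). I'll release and lift.

```bash

python3 -m handwheel '[[[0,0,0],[0,0,0],0],[[0,0,0],[0,0,0],0.7],[[0,0,0],[0,0,0],0.7],[[0,0,0],[0,0,0],0.7],[[0,0,0],[0,0,0],0.7],[[0,0,0],[0,0,0],0.7],[[0,0,0],[0,0,0],0.7],[[0,0,0],[0,0,0],0.7],[[0,0,0],[0,0,-10],0.7],[[0,0,0],[0,0,-30],0.7]]'
python3 -m handwheel '[[[0,0,0],[0,0,-30],0.7],[[0,0,0],[0,0,-30],0.7],[[0,0,0],[0,0,-30],0.7],[[0,0,0],[0,0,-20],0.7],[[0,0,0],[40,0,0],0.7],[[0,0,0],[40,0,0],0.7],[[0,0,0],[40,0,0],0.7],[[0,0,0],[40,0,0],0.7],[[0,0,0],[20,0,0],0.7],[[0,0,0],[0,0,0],0.7]]'
python3 - <<'E'
from h import *
go(512,-306,230)
p=shot('scene','scene5'); a=cv2.imread('pics/scene5.png')[230:350,400:520]
T=shot('top','top5'); b=cv2.imread('pics/top5.png')[120:240,50:170]
cv2.imwrite('pics/m5.png',np.hstack([cv2.resize(a,(400,400),interpolation=2),cv2.resize(b,(400,400),interpolation=2)]))
for n,p in (('scene',p),('top',T)):
    im=rect(p,572,291,74,45,4).astype(int); g=(im[...,1]>im[...,0]*1.4)&(im[...,1]>im[...,2]*1.4)&(im[...,1]>40)
    if g.any(): print(n,'green',fit(im,g,572,291,45,4))
    for q in ('dial_axis','dial_peg'):
        for d in ctrl.spot_point(p,q)[:3]:
            X=w(p,d['position']); print(n,q,round(d['score'],2),X.round(1))
E
```

```text
t: 14.33
ee_pos: [568.8, 289.8, 82.0]
orientation: [2.06, -2.356, -0.005]
ft_force: [-0.3, -0.1, 0.0]
width: 61.3
t: 15.17
ee_pos: [548.7, 109.4, 212.4]
orientation: [-2.072, 2.355, -0.006]
ft_force: [0.7, 0.1, -0.3]
width: 61.7
t 15.17 at [548.7 109.4 212.4] yaw -97.33 tilt [0.0063 0.0002] w 61.7 F [ 0.7  0.1 -0.3] j1,j6 [0.18 1.88]
shift [416.7 -16.7 -17.9] n 10.0 scene green (array([573.2, 290.6]), array([28.1, 42.2]), 82.3)
scene dial_axis 0.88 [ 324.3 -643.9   61.1]
scene dial_axis 0.79 [ 556.6 -270.    56.1]
scene dial_peg 0.86 [ 279.3 -672.8  102.8]
scene dial_peg 0.57 [ 508.7 -308.   101.3]
top green (array([558.1, 291.3]), array([29.6, 13.2]), 76.9)
top dial_axis 0.97 [ 322.  -644.9   56.4]
top dial_axis 0.56 [ 554.4 -264.7   59.8]
top dial_peg 0.97 [ 275.5 -672.   103.1]
top dial_peg 0.67 [ 515.1 -309.9  103.2]
```

View pics/m5.png

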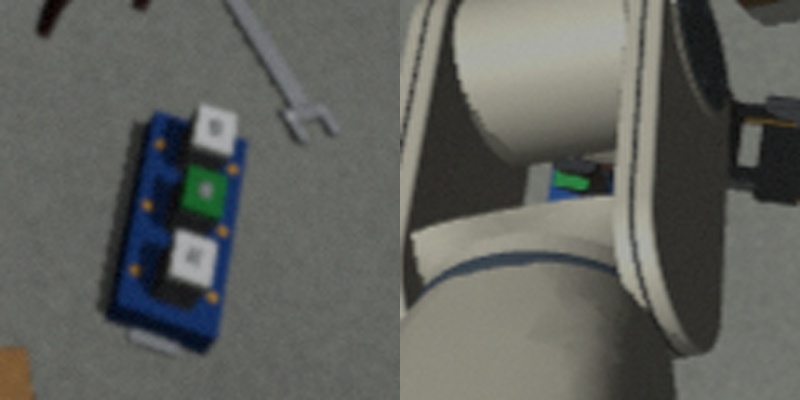

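View pics/top5.png

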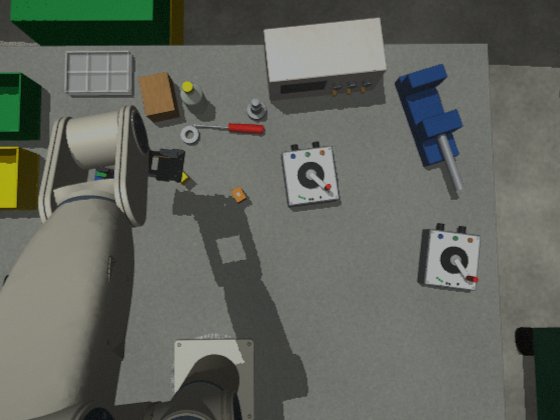

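The left crop shows the green cap level with the white caps at crop (205,190). It measures (573.2,290.6), against the hole at (573.4,291.6) in the same camera, so it is seated. Now I measure the dial precisely.

```bash

python3 - <<'E'
from h import *
P={}
rays=[]
for n in ('scene','top'):
    p=ctrl.get_image(n); P[n]=p
    im=rect(p,555,-268,60,110,3); i=im.astype(int)
    cv2.imwrite(f'pics/box_{n}.png',im[...,::-1])
    # red peg
    a=p['pixels'].astype(int); m=(a[...,0]>a[...,1]*1.9)&(a[...,0]>a[...,2]*1.9)&(a[...,0]>90)
    u,v=px(p,[512,-308,110])[0]; yy,xx=np.nonzero(m); k=(abs(xx-u)<14)&(abs(yy-v)<14)
    c=(xx[k].mean(),yy[k].mean()); print(n,'red',k.sum(),c,'exp',u,v, [ray(p,c,z).round(1)[:2] for z in(102,112,124)])
    # white top
    b=(i.min(2)>110).astype(np.uint8); b=cv2.morphologyEx(b,cv2.MORPH_CLOSE,np.ones((7,7))); print(n,'box',fit(im,b,555,-268,110,3))
a=np.hstack([cv2.resize(cv2.imread(f'pics/box_{n}.png'),(400,400),interpolation=2) for n in P]); cv2.imwrite('pics/box.png',a)
E
```

```text
scene red 18 (np.float64(225.22222222222223), np.float64(205.05555555555554)) exp 225.8218716041876 206.42024913191446 [array([ 502.5, -313.4]), array([ 509.6, -310.2]), array([ 518.2, -306.5])]
scene box (array([ 552.8, -266.9]), array([146.6, 134.8]), 6.9)
top red 21 (np.float64(328.0), np.float64(186.0)) exp 327.9938182376562 187.5185208752692 [array([ 516.9, -309.2]), array([ 515.7, -307.8]), array([ 514.3, -306.2])]
top box (array([ 553.7, -285. ]), array([186., 174.]), 90.0)
```

View pics/box.png

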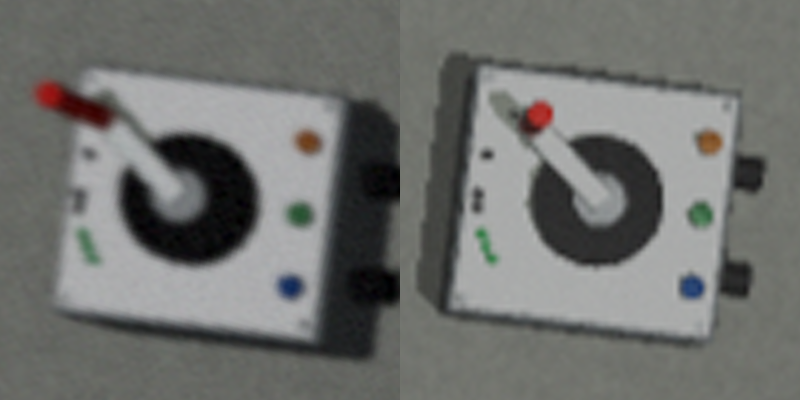

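The box is yawed about 6.9° and the dial axis is at about (553,-267.5). The peg is at rest at about (515,-307.7), direction 226.9°, so the tangential jaw yaw is -43.1°. The clock reads 15.3 s.

```bash

python3 -m handwheel '[[[0,0,0],[38,-2,0],1],[[0,0,0],[38,-2,0],1],[[0,0,0],[38,-2,0],1],[[0,0,0],[38,-2,0],1],[[0,0,0],[38,-2,0],1],[[0,0,0],[38,-2,0],1],[[0,0,0],[38,-2,0],1],[[0,0,0],[30,-2,0],1],[[0,0,0],[10,0,0],1],[[0,0,0],[0,0,0],1]]'
python3 -m handwheel '[[[0,0,-0.1],[0,0,0],1],[[0,0,-0.1],[0,0,0],1],[[0,0,-0.1],[0,0,0],1],[[0,0,-0.1],[0,0,0],1],[[0,0,-0.1],[0,0,0],1],[[0,0,-0.1],[0,0,0],1],[[0,0,-0.1],[0,0,0],1],[[0,0,-0.1],[0,0,0],1],[[0,0,-0.05],[0,0,0],1],[[0,0,0],[0,0,0],1]]'
python3 - <<'E'
from h import *
go(515,-307.7,160,-43.1)
E
```

```text
t: 16.4
ee_pos: [533.2, -195.2, 208.8]
orientation: [-2.098, 2.33, -0.004]
ft_force: [0.6, -0.1, 0.1]
width: 88.1
t: 17.23
ee_pos: [535.8, -177.2, 206.4]
orientation: [-2.904, 1.177, 0.003]
ft_force: [0.4, -0.3, 0.5]
width: 87.5
t 17.23 at [ 535.8 -177.2  206.4] yaw -44.13 tilt [0.0014 0.0085] w 87.5 F [ 0.4 -0.3  0.5] j1,j6 [-0.34  0.42]
shift [ 76.2 108.5  45.3] n 3.4 turn [-0.0071  0.0049 -0.0181]
```

```bash

python3 -m handwheel '[[[-0.007,0.004,-0.014],[20,28,8],1],[[0,0,0],[20,28,8],1],[[0,0,0],[16,23,8],1],[[0,0,0],[8,12,5],1],[[0,0,0],[0,0,0],1],[[0,0,0],[0,0,0],1],[[0,0,0],[0,0,0],1],[[0,0,0],[0,0,0],1],[[0,0,0],[0,0,0],1],[[0,0,0],[0,0,0],1]]'
python3 - <<'E'
from h import *
go(515,-307.7,140,-43.1)
E
```

```text
t: 18.07
ee_pos: [523.7, -276.3, 176.7]
orientation: [-2.919, 1.152, 0.002]
ft_force: [0.1, 0.3, -0.5]
width: 87.6
t 18.07 at [ 523.7 -276.3  176.7] yaw -43.09 tilt [-0.0001  0.0042] w 87.6 F [ 0.1  0.3 -0.5] j1,j6 [-0.51  0.24]
shift [15.2 29.  36.6] n 1.2 turn [-0.003   0.0029  0.0002]
```

```bash

python3 -m handwheel '[[[-0.003,0.003,0],[7,13,5],1],[[0,0,0],[6,12,5],1],[[0,0,0],[0,0,0],1],[[0,0,0],[0,0,0],1],[[0,0,0],[0,0,10],1],[[0,0,0],[0,0,10],1],[[0,0,0],[0,0,0],1],[[0,0,0],[0,0,0],1],[[0,0,0],[0,0,0],1],[[0,0,0],[0,0,0],1]]'
python3 - <<'E'
from h import *
go(515,-307.7,98,-43.1)
p=shot('scene','scene6'); a=cv2.imread('pics/scene6.png')[150:300,150:300]
T=shot('top','top6'); b=cv2.imread('pics/top6.png')[110:260,240:390]
cv2.imwrite('pics/m6.png',np.hstack([cv2.resize(a,(400,400),interpolation=2),cv2.resize(b,(400,400),interpolation=2)]))
E
```

```text
t: 18.9
ee_pos: [515.1, -305.2, 142.9]
orientation: [2.922, -1.153, -0.001]
ft_force: [0.4, 0.4, 0.2]
width: 87.5
t 18.9 at [ 515.1 -305.2  142.9] yaw -43.06 tilt [-0.0007  0.0001] w 87.5 F [0.4 0.4 0.2] j1,j6 [-0.55  0.2 ]
shift [ 1.6  1.8 44.9] n 1.1 turn [0.0004 0.0006 0.0006]
```

View pics/m6.png

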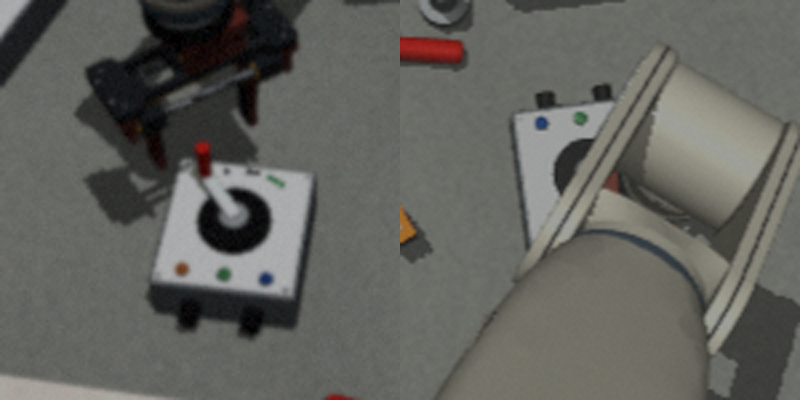

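In the left crop the peg at (203,150) lies below and between the finger tips at (155,155) and (250,110), which fits the tool being 35 mm above. I descend.

```bash

python3 -m handwheel '[[[0,0,0],[1.3,1.6,10],1],[[0,0,0],[0,0,10],1],[[0,0,0],[0,0,10],1],[[0,0,0],[0,0,0],1],[[0,0,0],[0,0,0],1],[[0,0,0],[0,0,5],1],[[0,0,0],[0,0,0],1],[[0,0,0],[0,0,0],1],[[0,0,0],[0,0,0],1],[[0,0,0],[0,0,0],1]]'
python3 - <<'E'
from h import *
go(515,-307.7,98,-43.1)
p=shot('scene','scene7'); a=cv2.imread('pics/scene7.png')[150:300,150:300]
cv2.imwrite('pics/m7.png',cv2.resize(a,(600,600),interpolation=2))
E
```

```text
t: 19.83
ee_pos: [515.3, -307.5, 104.5]
orientation: [2.922, -1.152, 0.0]
ft_force: [-1.2, 0.6, 0.4]
width: 87.9
t 19.83 at [ 515.3 -307.5  104.5] yaw -43.04 tilt [ 0.0001 -0.0003] w 87.9 F [-1.2  0.6  0.4] j1,j6 [-0.56  0.19]
shift [-0.1  0.4  6.5] n 0.2 turn [ 0.0002 -0.0003  0.0011]
```

View pics/m7.png

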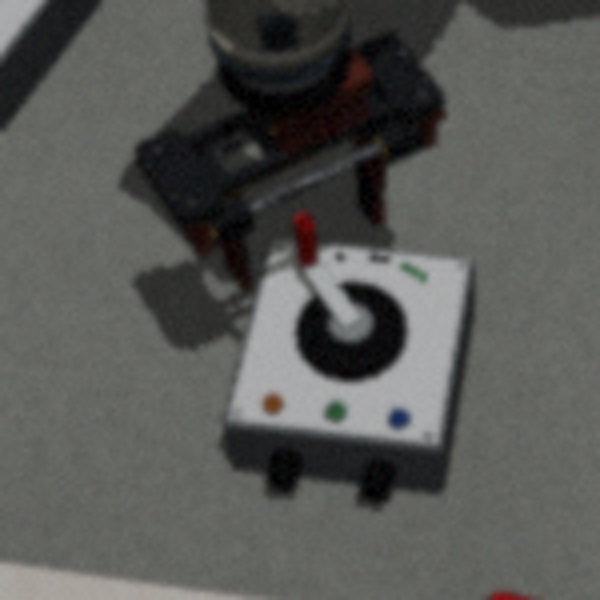

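The peg is centred between the tips. I go 6 mm deeper and close.

```bash

python3 -m handwheel '[[[0,0,0],[0,0.3,5],1],[[0,0,0],[0,0,0],0],[[0,0,0],[0,0,0],0],[[0,0,0],[0,0,0],0],[[0,0,0],[0,0,0],0],[[0,0,0],[0,0,0],0],[[0,0,0],[0,0,0],0],[[0,0,0],[0,0,0],0],[[0,0,0],[0,0,0],0],[[0,0,0],[0,0,0],0]]'
python3 -m handwheel '[[[0,0,0],[0,0,0],0],[[0,0,0],[0,0,0],0],[[0,0,0],[0,0,0],0],[[0,0,0],[0,0,0],0],[[0,0,0],[0,0,0],0],[[0,0,0],[0,0,0],0],[[0,0,0],[0,0,0],0],[[0,0,0],[0,0,0],0],[[0,0,0],[0,0,0],0],[[0,0,0],[0,0,0],0]]'
python3 - <<'E'
from h import *
go(515,-307.7,98,-43.1)
E
```

```text
t: 20.72
ee_pos: [515.6, -308.0, 99.9]
orientation: [2.922, -1.152, 0.003]
ft_force: [-0.7, 0.0, -0.6]
width: 31.0
t: 21.55
ee_pos: [515.4, -307.8, 99.9]
orientation: [2.922, -1.152, 0.002]
ft_force: [-0.2, 1.7, -0.4]
width: 13.2
t 21.55 at [ 515.4 -307.8   99.9] yaw -43.04 tilt [ 0.001  -0.0009] w 13.2 F [-0.2  1.7 -0.4] j1,j6 [-0.56  0.19]
shift [-0.4  0.1  1.9] n 0.0 turn [-0.0001 -0.0013  0.001 ]
```

Gripped (13.2 mm). Now I turn along the arc: tool -x, +z turn.

```bash
cat >> h.py <<'E'
AX=np.array([553,-267.5])
def dial():
    o=ctrl.get_obs(); d=o['ee_pos'][:2]-AX; th=np.degrees(np.arctan2(d[1],d[0]))%360; q=226.9-th
    R=cv2.Rodrigues(np.array(o['orientation'],float))[0]; yaw=np.degrees(np.arctan2(R[1,0],R[0,0]))
    print('t',round(o['t'],2),'q',round(np.radians(q),3),'r',np.linalg.norm(d).round(1),'toolturn',round(np.radians(-43.04-yaw),3),'tilt',R[:2,2].round(4),'F',np.round(o['ft_force'],1),'M',np.round(o['moment'],2),'w',round(o['width'],1),'z',o['ee_pos'][2].round(1))
    for q2 in (0.8,1.0,1.15,1.2):
        a=np.radians(226.9)-q2; go(*(AX+55*np.array([np.cos(a),np.sin(a)])),99.5,-43.04-np.degrees(q2),o)
E
python3 -m handwheel '[[[0,0,0.05],[-2.8,-0.1,0],0],[[0,0,0.05],[-2.8,-0.1,0],0],[[0,0,0.05],[-2.8,-0.1,0],0],[[0,0,0.05],[-2.8,-0.1,0],0],[[0,0,0.05],[-2.8,-0.1,0],0],[[0,0,0.05],[-2.8,-0.1,0],0],[[0,0,0.05],[-2.8,-0.1,0],0],[[0,0,0.05],[-2.8,-0.1,0],0],[[0,0,0],[0,0,0],0],[[0,0,0],[0,0,0],0]]'
python3 -c "
from h import *
dial()"
```

```text
t: 22.38
ee_pos: [502.8, -290.4, 100.0]
orientation: [2.622, -1.726, 0.006]
ft_force: [-0.2, -1.3, -0.5]
width: 13.4
t 22.38 q 0.39 r 55.2 toolturn 0.413 tilt [ 0.0017 -0.0044] F [-0.2 -1.3 -0.5] M [-0.01  0.07  0.15] w 13.4 z 100.0
t 22.38 at [ 502.8 -290.4  100. ] yaw -66.7 tilt [ 0.0017 -0.0044] w 13.4 F [-0.2 -1.3 -0.5] j1,j6 [-0.54  0.62]
shift [-22.   -4.3   0.4] n 0.5 turn [-0.0008 -0.0047  0.387 ]
t 22.38 at [ 502.8 -290.4  100. ] yaw -66.7 tilt [ 0.0017 -0.0044] w 13.4 F [-0.2 -1.3 -0.5] j1,j6 [-0.54  0.62]
shift [-31.7  -9.5   0.3] n 0.8 turn [-0.0012 -0.0047  0.587 ]
t 22.38 at [ 502.8 -290.4  100. ] yaw -66.7 tilt [ 0.0017 -0.0044] w 13.4 F [-0.2 -1.3 -0.5] j1,j6 [-0.54  0.62]
shift [-38.2 -14.5   0.3] n 1.0 turn [-0.0016 -0.0046  0.737 ]
t 22.38 at [ 502.8 -290.4  100. ] yaw -66.7 tilt [ 0.0017 -0.0044] w 13.4 F [-0.2 -1.3 -0.5] j1,j6 [-0.54  0.62]
shift [-40.2 -16.4   0.3] n 1.0 turn [-0.0017 -0.0046  0.787 ]
```

```bash

python3 -m handwheel '[[[0,-0.004,0.05],[-2.8,-0.1,0],0],[[0,0,0.05],[-2.8,-0.1,0],0],[[0,0,0.05],[-2.8,-0.1,0],0],[[0,0,0.05],[-2.8,-0.1,0],0],[[0,0,0.05],[-2.8,-0.1,0],0],[[0,0,0.05],[-2.8,-0.1,0],0],[[0,0,0.05],[-2.8,-0.1,0],0],[[0,0,0.05],[-2.8,-0.1,0],0],[[0,0,0.05],[-2.8,-0.1,0],0],[[0,0,0],[0,0,0],0]]'
python3 -c "
from h import *
dial()" | head -1
python3 -m handwheel '[[[0,0,0.05],[-2.8,-0.1,0],0],[[0,0,0.05],[-2.8,-0.1,0],0],[[0,0,0.05],[-2.8,-0.1,0],0],[[0,0,0.05],[-2.8,-0.1,0],0],[[0,0,0.05],[-2.8,-0.1,0],0],[[0,0,0.03],[-1.7,0,0],0],[[0,0,0],[0,0,0],0],[[0,0,0],[0,0,0],0],[[0,0,0],[0,0,0],0],[[0,0,0],[0,0,0],0]]'
python3 -c "
from h import *
dial()"
```

```text
t: 23.22
ee_pos: [497.8, -267.9, 100.0]
orientation: [2.168, -2.268, 0.002]
ft_force: [-0.1, 0.6, 0.4]
width: 13.5
t 23.22 q 0.812 r 55.2 toolturn 0.864 tilt [-0.002  -0.0036] F [-0.1  0.6  0.4] M [0.23 0.03 0.31] w 13.5 z 100.0
t: 24.05
ee_pos: [499.3, -256.5, 100.0]
orientation: [1.846, -2.532, 0.005]
ft_force: [-1.4, -0.8, 1.3]
width: 13.3
t 24.05 q 1.02 r 54.8 toolturn 1.13 tilt [-0.005  -0.0073] F [-1.4 -0.8  1.3] M [0.22 0.07 0.21] w 13.3 z 100.0
t 24.05 at [ 499.3 -256.5  100. ] yaw -107.81 tilt [-0.005  -0.0073] w 13.3 F [-1.4 -0.8  1.3] j1,j6 [-0.49  1.4 ]
shift [11.8 -2.5  0.6] n 0.3 turn [ 0.0039 -0.0079 -0.3304]
t 24.05 at [ 499.3 -256.5  100. ] yaw -107.81 tilt [-0.005  -0.0073] w 13.3 F [-1.4 -0.8  1.3] j1,j6 [-0.49  1.4 ]
shift [1.1 0.  0.5] n 0.0 turn [ 0.0031 -0.0083 -0.1304]
t 24.05 at [ 499.3 -256.5  100. ] yaw -107.81 tilt [-0.005  -0.0073] w 13.3 F [-1.4 -0.8  1.3] j1,j6 [-0.49  1.4 ]
shift [-7.1  0.5  0.5] n 0.2 turn [ 0.0024 -0.0085  0.0196]
t 24.05 at [ 499.3 -256.5  100. ] yaw -107.81 tilt [-0.005  -0.0073] w 13.3 F [-1.4 -0.8  1.3] j1,j6 [-0.49  1.4 ]
shift [-9.9  0.3  0.4] n 0.2 turn [ 0.0022 -0.0085  0.0696]
```

```bash

python3 -m handwheel '[[[0.002,-0.006,0.02],[-3,0,0],0],[[0,0,0.02],[-3,0,0],0],[[0,0,0.02],[-3,0,0],0],[[0,0,0],[-2,0,0],0],[[0,0,0],[-1,0,0],0],[[0,0,0],[-0.5,0,0],0],[[0,0,0],[-0.5,0,0],0],[[0,0,0],[-0.5,0,0],0],[[0,0,0],[-0.5,0,0],0],[[0,0,0],[-0.5,0,0],0]]'
python3 -c "
from h import *
dial()"
```

```text
t: 24.88
ee_pos: [500.6, -251.0, 100.0]
orientation: [1.762, -2.589, 0.011]
ft_force: [-3.0, -3.2, 0.4]
width: 13.3
t 24.88 q 1.124 r 54.9 toolturn 1.195 tilt [-0.0045 -0.0114] F [-3.  -3.2  0.4] M [-0.3   0.3  -0.04] w 13.3 z 100.0
t 24.88 at [ 500.6 -251.   100. ] yaw -111.52 tilt [-0.0045 -0.0114] w 13.3 F [-3.  -3.2  0.4] j1,j6 [-0.48  1.48]
shift [17.3 -4.   0.7] n 0.4 turn [ 0.0024 -0.012  -0.3953]
t 24.88 at [ 500.6 -251.   100. ] yaw -111.52 tilt [-0.0045 -0.0114] w 13.3 F [-3.  -3.2  0.4] j1,j6 [-0.48  1.48]
shift [ 6.8 -0.8  0.6] n 0.2 turn [ 0.0012 -0.0122 -0.1953]
t 24.88 at [ 500.6 -251.   100. ] yaw -111.52 tilt [-0.0045 -0.0114] w 13.3 F [-3.  -3.2  0.4] j1,j6 [-0.48  1.48]
shift [-1.4  0.2  0.5] n 0.0 turn [ 0.0003 -0.0122 -0.0453]
t 24.88 at [ 500.6 -251.   100. ] yaw -111.52 tilt [-0.0045 -0.0114] w 13.3 F [-3.  -3.2  0.4] j1,j6 [-0.48  1.48]
shift [-4.2  0.2  0.4] n 0.1 turn [-0.     -0.0122  0.0047]
```

```bash

python3 -m handwheel '[[[0,-0.008,0],[-3,0,0],0],[[0,0,0],[-3,0,0],0],[[0,0,0],[-2,0,0],0],[[0,0,0],[-1,0,0],0],[[0,0,0],[-1,0,0],0],[[0,0,0],[-1,0,0],0],[[0,0,0],[-1,0,0],0],[[0,0,0],[-1,0,0],0],[[0,0,0],[-1,0,0],0],[[0,0,0],[-1,0,0],0]]'
python3 - <<'E'
from h import *
dial()
p=shot('scene','scene8'); a=cv2.imread('pics/scene8.png')
cv2.imwrite('pics/m8.png',np.hstack([cv2.resize(a[170:290,180:300],(400,400),interpolation=2),cv2.resize(a[230:350,400:520],(400,400),interpolation=2)]))
for i in range(6): ctrl.get_image('top')
dial()
E
```

```text
t: 25.72
ee_pos: [501.6, -246.7, 99.9]
orientation: [1.757, -2.588, 0.014]
ft_force: [-3.9, -8.0, 1.0]
width: 13.5
t 25.72 q 1.203 r 55.4 toolturn 1.197 tilt [-0.0066 -0.0151] F [-3.9 -8.   1. ] M [-0.82  0.5  -0.13] w 13.5 z 99.9
t 25.72 at [ 501.6 -246.7   99.9] yaw -111.65 tilt [-0.0066 -0.0151] w 13.5 F [-3.9 -8.   1. ] j1,j6 [-0.47  1.5 ]
shift [21.6 -4.7  0.8] n 0.5 turn [ 0.0038 -0.0161 -0.3974]
t 25.72 at [ 501.6 -246.7   99.9] yaw -111.65 tilt [-0.0066 -0.0151] w 13.5 F [-3.9 -8.   1. ] j1,j6 [-0.47  1.5 ]
shift [11.1 -1.5  0.6] n 0.3 turn [ 0.0022 -0.0163 -0.1974]
t 25.72 at [ 501.6 -246.7   99.9] yaw -111.65 tilt [-0.0066 -0.0151] w 13.5 F [-3.9 -8.   1. ] j1,j6 [-0.47  1.5 ]
shift [ 2.9 -0.5  0.4] n 0.1 turn [ 0.0009 -0.0164 -0.0474]
t 25.72 at [ 501.6 -246.7   99.9] yaw -111.65 tilt [-0.0066 -0.0151] w 13.5 F [-3.9 -8.   1. ] j1,j6 [-0.47  1.5 ]
shift [ 0.2 -0.4  0.4] n 0.0 turn [ 0.0005 -0.0164  0.0026]
t 26.07 q 1.203 r 55.4 toolturn 1.197 tilt [-0.0066 -0.015 ] F [-4.2 -6.7  0.8] M [-0.79  0.52 -0.13] w 13.5 z 99.9
t 26.07 at [ 501.6 -246.7   99.9] yaw -111.64 tilt [-0.0066 -0.015 ] w 13.5 F [-4.2 -6.7  0.8] j1,j6 [-0.47  1.5 ]
shift [21.6 -4.7  0.7] n 0.5 turn [ 0.0038 -0.016  -0.3974]
t 26.07 at [ 501.6 -246.7   99.9] yaw -111.64 tilt [-0.0066 -0.015 ] w 13.5 F [-4.2 -6.7  0.8] j1,j6 [-0.47  1.5 ]
shift [11.1 -1.5  0.6] n 0.3 turn [ 0.0022 -0.0163 -0.1974]
t 26.07 at [ 501.6 -246.7   99.9] yaw -111.64 tilt [-0.0066 -0.015 ] w 13.5 F [-4.2 -6.7  0.8] j1,j6 [-0.47  1.5 ]
shift [ 2.9 -0.5  0.4] n 0.1 turn [ 0.001  -0.0163 -0.0474]
t 26.07 at [ 501.6 -246.7   99.9] yaw -111.64 tilt [-0.0066 -0.015 ] w 13.5 F [-4.2 -6.7  0.8] j1,j6 [-0.47  1.5 ]
shift [ 0.2 -0.4  0.4] n 0.0 turn [ 0.0006 -0.0164  0.0026]
```

View pics/m8.png

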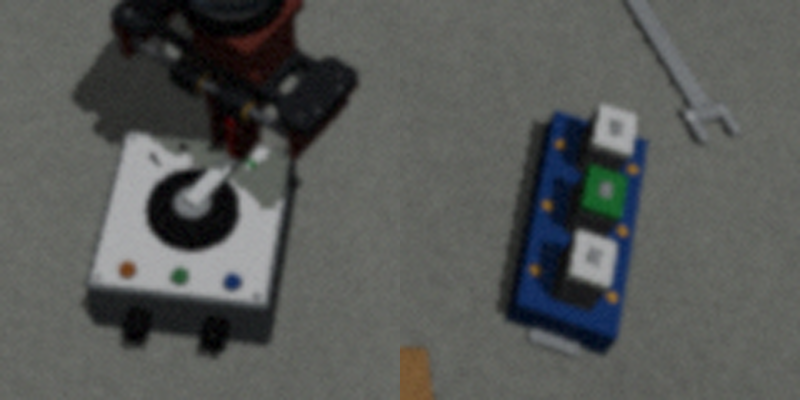

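The pinched lever at crop (235,160) points at the green dots, and the green relay sits level with its neighbours. The dial is steady at q ≈ 1.20. I'll hold a little longer and then hand in.

```bash
python3 - <<'E'
from h import *
for i in range(8): ctrl.get_image('scene')
dial()
print(ctrl.close_job())
E
```

```text
t 26.47 q 1.203 r 55.4 toolturn 1.197 tilt [-0.0065 -0.015 ] F [-5.1 -7.5  0.1] M [-0.89  0.55 -0.17] w 13.7 z 99.9
t 26.47 at [ 501.6 -246.7   99.9] yaw -111.65 tilt [-0.0065 -0.015 ] w 13.7 F [-5.1 -7.5  0.1] j1,j6 [-0.47  1.5 ]
shift [21.6 -4.7  0.7] n 0.5 turn [ 0.0038 -0.016  -0.3975]
t 26.47 at [ 501.6 -246.7   99.9] yaw -111.65 tilt [-0.0065 -0.015 ] w 13.7 F [-5.1 -7.5  0.1] j1,j6 [-0.47  1.5 ]
shift [11.1 -1.5  0.6] n 0.3 turn [ 0.0022 -0.0162 -0.1975]
t 26.47 at [ 501.6 -246.7   99.9] yaw -111.65 tilt [-0.0065 -0.015 ] w 13.7 F [-5.1 -7.5  0.1] j1,j6 [-0.47  1.5 ]
shift [ 2.9 -0.5  0.4] n 0.1 turn [ 0.0009 -0.0163 -0.0475]
t 26.47 at [ 501.6 -246.7   99.9] yaw -111.65 tilt [-0.0065 -0.015 ] w 13.7 F [-5.1 -7.5  0.1] j1,j6 [-0.47  1.5 ]
shift [ 0.1 -0.4  0.4] n 0.0 turn [ 0.0005 -0.0164  0.0025]
the job is handed in; nothing more can be done
None
```

The green-capped relay is plugged into the middle socket and released, and the dial is held at its third click. I handed the job in at 26.5 s (limit 58 s); no verdict was reported.

- **Relay:** Pushing it in met firm resistance (about 20 N) at the depth expected for fully home. Afterwards its cap measured within about 1 mm of the hole centre in the scene camera and level with the white caps. The top camera's view of it was mostly blocked by the arm, so that depth and position rest on the scene picture and the push.
- **Dial:** I used the control box nearer the robot's base. The fingers pinched the red peg and turned it to about 1.20 rad, worked out from the tool position. It held steady there for the last 0.75 s, with about 9 N at the wrist and the jaws 13.7 mm apart on the peg. The picture shows the lever at the three green dots.
- **Orange relay:** I did not touch it and it looked undisturbed in the top picture taken before I moved to the dial. I did not measure its position again at the end.

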